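# Turn the cheese wheel on to the next portion

## Robot

A 6-joint arm with a two-finger parallel gripper is mounted at the origin on the work surface. World frame = base frame: x ahead of the robot, y to its left, z up, the work surface at z = 0. Lengths are in mm, angles in rad, forces in N, time in s.
With the tool pointing down it reaches from about 350 to 775 mm from the base axis. Payload 7.3 kg.
Tool frame: the origin (TCP) lies midway between the tips of the shut fingers; the grasp point (between the pads) lies 19 mm behind it; x points along the fingers, y is the direction in which the jaws open and shut, and the axes are right-handed (so a half turn about x gives the same grasp; the last joint's range is limited). The gripper opens to 92 mm and grips with 3 to 60 N. Pads are 19 mm wide; open, the fingers measure 130 mm over their backs; the gripper's body (75 mm by 190 mm) begins 47 mm behind the grasp point.
Start: joints at [1.11, 0.342, 1.524, -0, 1.275, -0.146], TCP at [162.539, 499.225, 226.741] pointing down, gripper open.
Joint ranges: [-2.53, 2.53], [-0.77, 2.02], [0.04, 2.7], [-1, 4.14], [0.28, 2.66], [-3.11, 3.11]. Speed limits (rad/s): [2.57, 2.57, 3.14, 3.14, 3.14, 3.14].

## Interface

Orientations are given as [roll, pitch, yaw] about the fixed x, y, z axes, in that order (R = Rz(yaw) Ry(pitch) Rx(roll)).
In Python, from plant import get_obs, capture, close_job gives the robot as it stands. The module is installed in compiled form; this text tells all that it offers.
- The arm moves only by the tool send_rows, never from a script. Its argument "moves" is a list of rows, each a list of 4 numbers: the shift along the tool's x, y, z in mm, then the turn about the tool's x in degrees. In form: [[tx, ty, tz, yaw], ...]. A call has 1 to 8 rows; each row shifts and turns the commanded pose from where the row before left it, along the tool's axes as they then stand; what a row does not reach is not made up. A row lasts 1/8 s, in which the tool goes at most 62.5 mm and 10.7 degrees, less where a joint would pass 70% of its speed; a pose out of reach is approached as far as the arm can. A call with a gripper value outside its range is refused whole. "hand" is the opening, from 0 (shut) to 1 (fully open), set as the call begins (left out, the last holds). The fingers move at their own pace and stop on an object; the grip force is fixed at half the most. Time passes only in rows, so rows that do not move let the fingers close. It gives the time, the measured TCP pose, the force and the opening at its end, in the units of the state.
- get_obs(): the state, without advancing time (a new reading comes with each control period).
- capture(name): name is "side" or "top"; returns a dict with "image" (480x640x3 uint8, red, green, blue), "K" (3x3 intrinsics, pixels), "dist" ([k1, k2, p1, p2, k3] as OpenCV has them; the pictures are not rectified), "position" and "attitude" of the camera in the world. Camera axes: x right, y down, z forward; pixel columns grow to the right and rows downward; lengths in mm; the calibration is good to about 2 mm. A picture is of the moment at which its call begins. There is no depth.
- close_job(): hands the job in, once; it reports no verdict.
The state is a dict: "time": time; "joint_positions": joint angles; "dq": joint speeds; "tau": joint torques, N m; "tool_pos": TCP position; "tcp_rot": TCP orientation; "contact_force": force on the tool from outside, world axes, zero at the start; "moment": the same for the moment, N m; "grip_width": finger opening in mm.
Only numpy, scipy, OpenCV 4.12 (cv2) and the standard library are available. Lean on these libraries where they do the work, as an engineer would, in place of code of your own. Each camera call takes 0.05 s, during which the arm holds its last target. There are 200 camera calls.

## Task

Set the next portion on the cheese portioner: push the black lever handle round, clockwise, until the lever bar stands squarely over the red rider on the scale, without running past it, then press the green brake button fully down and take your hand away. Push gently with the fingertips, do not pinch the handle, do not touch the cheese or shift the rider, and leave the tub, the honey jar and the knife where they are.

Things in the scene. Friction and masses are not known exactly. Their poses are not given: they have to be found in the camera images.
- lever (a joint): angle of the ring, board, cheese and lever, which turn as one on a round steel base (radius 134 mm, top 24 mm above the table): 0 at its home stop, growing clockwise seen from above, up to 1.5 rad. About 2.5 N at the handle turns it and friction holds it where it is left. The lever stands over the rider when this equals rider
- axis (a point): centre of the upright turning axis of the ring, 44 mm above the table (the top of the blue board, radius 88 mm). The whole portioner stands differently, in place and yaw, each time. x axis: forward when the portioner is not yawed; the home position of the lever lies 130 degrees counter-clockwise from it
- handle_mid (a point): half-way up the lever's handle, a black upright cylinder 18 mm in diameter from 40 to 98 mm above the table, 145 mm from the axis, at the end of the lever bar. This point is 68 mm above the table. Within 0.22 m round the axis nothing higher than 98 mm stands on the lever's side, apart from the cheese (109 mm)
- lever_bar (a point): point on the centre line of the lever bar, 120 mm from the axis and 35 mm above the table; the bar is dark steel, 8 mm wide, 5 mm thick, and runs radially from the ring to the handle
- rider (a joint): angle of the red rider on the same scale as lever; it is clipped stiffly on the rim of the scale, always farther clockwise than the lever at the start, and must not be moved
- rider_mid (a point): centre line (white) of the red rider, 120 mm from the axis and 29 mm above the table; the rider is a red saddle 20 mm wide along the arc, reaching from 108 to 140 mm from the axis, no higher than 30 mm above the table. Its x axis points radially outward, its y axis back (counter-clockwise), towards where the lever comes from
- brake (a joint): travel of the green brake button: 0 up (off), 0.008 m fully down (on); it takes about 4 N and stays where it is pressed
- brake_top (a point): centre of the top of the green brake button, 24 mm in diameter, 62 mm above the table when up, on a grey housing (30 by 34 mm, top 44 mm above the table) beside the ring on the robot's side, 116 mm from the axis; pressed straight down
- handle: the lever's black handle grip, free to spin on its spindle; its origin is on the table, under the handle's axis (z 0)
- cheese: the white cheese wheel on the board, radius 76 mm, 44 to 109 mm above the table, with a part already cut out; its origin lies on the axis at table height. Not to be touched
- tub: white tub with a yellow lid, 86 mm in diameter, 69 mm high, standing on the table beyond the lever; origin at the centre of its underside
- honey: honey jar, amber with a brass cap, 60 mm in diameter, 85 mm high, standing near the tub; origin at the centre of its underside
- knife: cheese knife lying on the table on the far side of the portioner, 255 mm long, 30 mm wide, 18 mm high, white handle; origin near its middle, blade along its +x

How it is judged (in metres and radians):
On the way, in this order (a step that is already met when the one before it is completed fails the run):
1. the lever has been pushed until its bar stands over the red rider (within 5 mm), with the brake still off (y of lever_bar in the frame of rider_mid between -0.005 and 0.005 m and value of joint brake below 0.002 m and velocity of joint lever between -0.03 and 0.03 rad/s), for 0.3 s.
2. the brake button is fully down (value of joint brake above 0.0065 m), for 0.1 s.
At the end, for the whole second after the job is handed in: The lever bar rests over the red rider, its centre line within 5 mm of the rider's white line (120 mm from the axis); the brake button is fully down (at least 6.5 of its 8 mm); the rider has not been shifted (under 4 mm); the tub, honey jar and knife are where they were (within 15 mm) (y of lever_bar in the frame of rider_mid between -0.005 and 0.005 m and value of joint brake above 0.0065 m and distance of rider_mid from where it was at the start of the episode below 0.004 m and velocity of joint lever between -0.02 and 0.02 rad/s and distance of each of tub, honey, knife from where it was at the start of the episode below 0.015 m); the robot touches nothing.
It fails at once if the lever is run more than 7 mm past the rider: the portion would be too big (y of lever_bar in the frame of rider_mid below -0.007 m).
It fails at once if the handle is pinched or shoved hard (over 30 N) (contact force between the fingers and handle above 30 N).
It fails at once if the cheese is touched (contact force between any of the fingers, the arm and cheese above 1 N).
It fails at once if the red rider is moved (distance of rider_mid from where it was at the start of the episode above 0.006 m).
It fails at once if the tub, the honey jar or the knife is knocked, carried or lifted (distance of any of tub, honey, knife from where it was at the start of the episode above 0.02 m).
It also fails if it takes over 51 s, if anything falls off the work surface, if the arm or the gripper's body presses on something with over 40 N, if the wrist force passes 120 N, or if a joint passes its speed limit or range.

## Working session

There is one attempt and no reset: what is moved stays moved. The work goes in short steps, Python scripts to look and compute and a tool call to move; the robot and the scene stay as the last step left them, time stands still between calls to the robot, and variables do not carry over. Pictures are saved under pics/ and viewed, about 8 in all and at most 12, crops included, and the job is handed in when it is done.

Besides the shell and the picture viewer there is one more tool, called after ">>>" as name([rows], argument=value, ...), one row to a line, values as JSON. send_rows: Moves the arm, as the interface text tells. Its arguments: {"type":"object","properties":{"moves":{"type":"array","items":{"type":"array","items":{"type":"number"}}},"hand":{"type":"number"}},"required":["moves"]}

```bash
mkdir -p pics; python3 - <<'E'
from plant import *
import cv2,pickle
o=get_obs();print(o)
for n in("top","side"):
    c=capture(n);pickle.dump(c,open(n+"0.pkl","wb"));cv2.imwrite(f"pics/{n}0.png",c["image"][:,:,::-1]);print(n,c["K"],c["dist"],c["position"],c["attitude"])
E
```

```text
{'time': 0.0, 'joint_positions': array([ 1.10999166e+00,  3.42750487e-01,  1.52502268e+00, -2.86377295e-05,
        1.27544038e+00, -1.46018466e-01]), 'dq': array([-2.22018234e-03, -8.73854409e-04, -2.57546296e-05, -1.04112698e-03,
        1.53949014e-03, -1.88104425e-04]), 'tau': array([-1.19668050e-03, -4.31251931e+01, -2.44216561e+01,  7.17147742e-02,
        5.61194227e-02, -1.75751538e-04]), 'tool_pos': array([162.3525439 , 498.81968052, 226.02860004]), 'tcp_rot': array([-1.699922  ,  1.5691752 , -2.01469984]), 'contact_force': array([0.1617026 , 0.54092283, 0.54099763]), 'moment': array([-0.04413569,  0.00383375,  0.04794051]), 'grip_width': 91.65741927677833}
top [[565.20712123   0.         324.31337028]
 [  0.         565.20712123 239.18937202]
 [  0.           0.           1.        ]] [-0.00021677  0.          0.          0.          0.        ] [ 559.98597402   17.49123895 1109.94818148] [-3.06191489 -0.00532467 -1.56290332]
side [[561.66780528   0.         329.83867387]
 [  0.         561.66780528 243.90999885]
 [  0.           0.           1.        ]] [-0.12164803  0.          0.          0.          0.        ] [ 346.16571021 -731.98403381  537.91423895] [-2.08568232  0.02657966 -0.37911294]
```

View pics/top0.png

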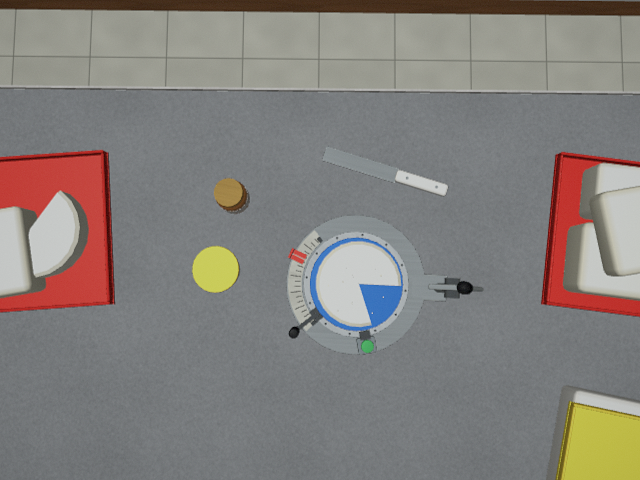

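View pics/side0.png

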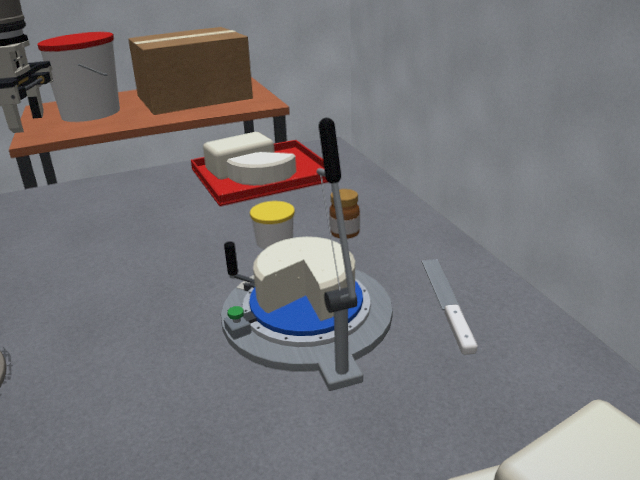

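```bash
cat > h.py <<'E'
import numpy as np,cv2
from scipy.spatial.transform import Rotation as R
def pw(c,px,z):
    p=cv2.undistortPoints(np.array(px,float).reshape(-1,1,2),c["K"],c["dist"]).reshape(-1,2)
    d=np.c_[p,np.ones(len(p))]@R.from_euler("xyz",c["attitude"]).as_matrix().T
    o=c["position"]; return (o+d*((z-o[2])/d[:,2])[:,None])[:,:2]
def cen(m):
    ys,xs=np.nonzero(m); return [xs.mean(),ys.mean()],len(xs)
def masks(c):
    a=c["image"].astype(int);r,g,b=a[...,0],a[...,1],a[...,2]
    return dict(red=(r>150)&(g<110)&(b<110),green=(g>r+50)&(g>b+40),blue=(b>r+60)&(b>g+40),dark=(r<45)&(g<45)&(b<45))
E
python3 - <<'E'
from h import *
import pickle
c=pickle.load(open("top0.pkl","rb"));m=masks(c)
def box(k,x0,x1,y0,y1):
    q=np.zeros_like(m[k]);q[y0:y1,x0:x1]=m[k][y0:y1,x0:x1];return q
ys,xs=np.nonzero(box("blue",290,430,220,350))
h=cv2.convexHull(np.c_[xs,ys].astype(np.int32))
(u,v),r=cv2.minEnclosingCircle(h);e=cv2.fitEllipse(h);print("blue",(u,v),r,e)
ax=pw(c,[e[0]],44)[0];print("axis",ax, pw(c,[(u,v)],44)[0])
for k,b,z in(("red",(280,320,240,275),30),("green",(350,385,330,360),62),("dark",(280,303,322,343),98)):
    p,n=cen(box(k,*b));w=pw(c,[p],z)[0];d=w-ax;print(k,p,n,w,np.hypot(*d),np.degrees(np.arctan2(d[1],d[0])))
for a in ((216,270,69),(230,192,85),(464,288,250)):print(pw(c,[a[:2]],a[2]))
T=R.from_euler("xyz",[-1.699922,1.5691752,-2.01469984]).as_matrix();print(T.round(3))
im=c["image"][215:365,270:400,::-1];cv2.imwrite("pics/z.png",cv2.resize(im,None,fx=4,fy=4,interpolation=cv2.INTER_CUBIC))
E
```

```text
blue (356.0, 283.71978759765625) 46.59729766845703 ((355.8669128417969, 283.8088073730469), (92.3646011352539, 92.95191192626953), 156.42176818847656)
axis [561.45609645 -47.51806977] [561.62497545 -47.76786224]
red [np.float64(297.05970149253733), np.float64(255.73134328358208)] 134 [614.1012629   64.27538921] 123.56897273246287 64.7835715429268
green [np.float64(366.9596774193548), np.float64(345.96774193548384)] 124 [447.99907251 -67.15251801] 115.14342290832167 -170.1818488350636
dark [np.float64(294.0163934426229), np.float64(331.9672131147541)] 61 [475.42364711  65.13605526] 141.74813659347333 127.36848864718226
[[584.68876313 211.20353004]]
[[727.04934453 185.9328117 ]]
[[ 556.12571889 -199.15805339]]
[[-0.001  0.31   0.951]
 [-0.001  0.951 -0.31 ]
 [-1.    -0.002 -0.   ]]
```

View pics/z.png

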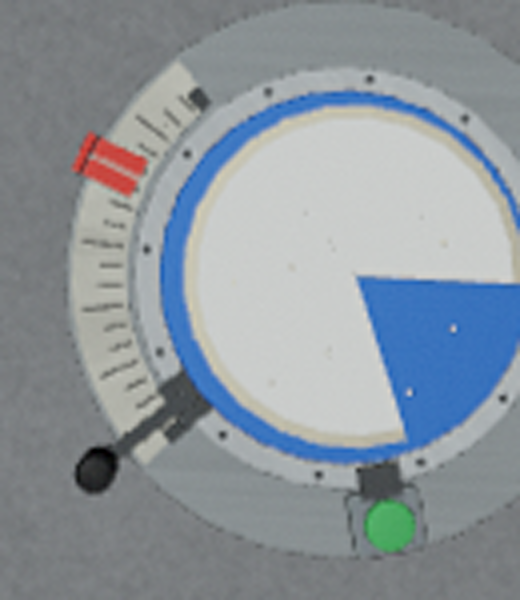

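Top view: lever handle at (294,332), rider at (297,256), brake at (367,346); about 62.6° of turn needed. Shutting the fingers and approaching behind the handle.

>>> send_rows([
  [0, -35, 40, 0],
  [0, -35, 40, 0],
  [0, -35, 40, 0],
  [0, -35, 40, 0],
  [0, -35, 40, 0],
  [0, -35, 40, 0],
  [0, -35, 40, 0],
  [0, -35, 40, 0],
], hand=0)

```text
time: 1.1
tool_pos: [380.6, 132.3, 226.7]
tcp_rot: [1.76, 1.571, 1.445]
contact_force: [0.8, 0.2, 0.6]
grip_width: 16.4
```

>>> send_rows([
  [0, -35, 40, 0],
  [0, -35, 40, 0],
  [0, 0, 0, -9.2],
  [0, 0, 0, -9.2],
  [0, 0, 0, -9.2],
  [0, 0, 0, -9.2],
  [0, 0, 0, -9.2],
  [0, 0, 0, -9.2],
])

```text
time: 2.1
tool_pos: [434.3, 42.6, 226.4]
tcp_rot: [2.244, 1.57, 2.898]
contact_force: [0.9, -0.3, -0.1]
grip_width: 0.4
```

```bash
cat >> h.py <<'E'
AX=np.array([561.5,-47.5])
def pose():
    from plant import get_obs
    o=get_obs();T=R.from_euler("xyz",o["tcp_rot"]).as_matrix();p=o["tool_pos"];d=p[:2]-AX
    print("t",o["time"],"p",p.round(1),"q",o["joint_positions"].round(2),"F",o["contact_force"].round(1),"w",o["grip_width"])
    print("yaw y",np.degrees(np.arctan2(T[1,1],T[0,1])),"r",np.hypot(*d),"ang",np.degrees(np.arctan2(d[1],d[0])))
    return p,T
def togo(x,y,z=None):
    p,T=pose();w=np.array([x,y,p[2] if z is None else z])
    print("tool shift",(T.T@(w-p)).round(1))
E
python3 -c "
from h import *
togo(437,41,60)"
```

```text
t 2.1 p [434.3  42.6 226.4] q [-0.08  0.18  1.75  0.    1.21 -2.3 ] F [ 0.9 -0.3 -0.1] w 0.44945557986466156
yaw y 127.46710420456532 r 155.90881920762885 ang 144.6942512671757
tool shift [166.4  -3.    1.3]
```

>>> send_rows([
  [40, -3, 0, 0],
  [40, 0, 0, 0],
  [40, 0, 0, 0],
  [30, 0, 0, 0],
  [15, 0, 0, 0],
  [0, 0, 0, 0],
  [0, 0, 0, 0],
])

```text
time: 2.98
tool_pos: [436.7, 40.2, 62.2]
tcp_rot: [-0.611, 1.57, 0.038]
contact_force: [0.2, 1.0, -0.4]
grip_width: 0.1
```

```bash
python3 - <<'E'
from h import *
from plant import capture
pose()
c=capture("side");cv2.imwrite("pics/s1.png",cv2.resize(c["image"][180:400,130:430,::-1],None,fx=2.5,fy=2.5))
E
```

```text
t 2.975 p [436.7  40.2  62.2] q [-0.08  0.41  1.97  0.    0.76 -2.3 ] F [ 0.2  1.  -0.4] w 0.14428291264176676
yaw y 127.16508380147012 r 152.52862042740756 ang 144.90700156588807
```

View pics/s1.png

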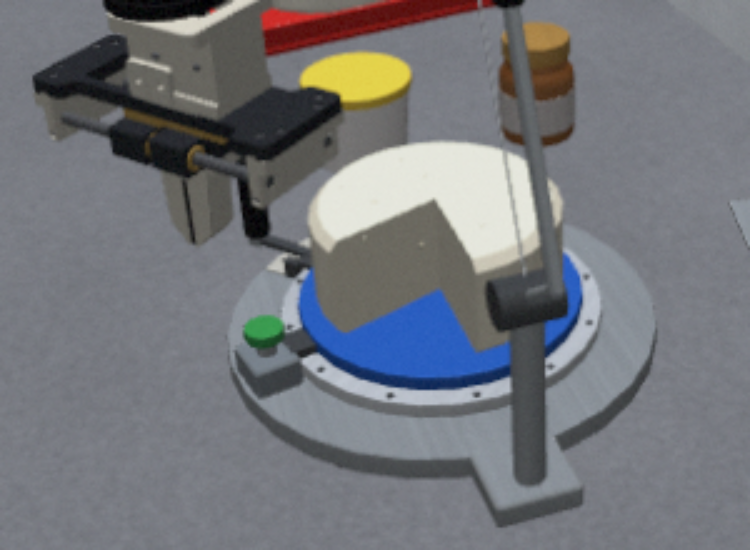

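>>> send_rows([
  [-9, 0, 6, 0],
  [0, 0, 8, 0],
  [0, 0, 6, 0],
  [0, 0, 2, 0],
  [0, 0, 2, 0],
  [0, 0, 2, 0],
  [0, 0, 2, 0],
  [0, 0, 0, 0],
])

```text
time: 4.03
tool_pos: [458.3, 57.0, 70.6]
tcp_rot: [2.54, 1.57, -3.094]
contact_force: [-1.7, -0.9, 1.4]
grip_width: 0.5
```

```bash
cat >> h.py <<'E'
def loc():
    p,T=pose();d=p[:2]-AX;return print("local r,s",d@T[:2,1],d@T[:2,2])
E
python3 -c "
from h import *
loc()"
```

```text
t 4.025 p [458.3  57.   70.6] q [-0.04  0.43  1.9  -0.    0.82 -2.26] F [-1.7 -0.9  1.4] w 0.4967247477335236
yaw y 127.16618222448484 r 146.8749311538712 ang 134.61917206317005
local r,s 145.63406131492226 -19.051494153078732
```

>>> send_rows([
  [0, 0.6, 5, 2],
  [0, 0.6, 5, 2],
  [0, 0.6, 5, 2],
  [0, 0.6, 5, 2],
  [0, 0.6, 5, 2],
  [0, 0.6, 5, 2],
  [0, 0.6, 5, 2],
  [0, 0.6, 5, 2],
])

```text
time: 5.03
tool_pos: [490.2, 81.3, 70.6]
tcp_rot: [2.734, 1.569, 3.102]
contact_force: [-2.9, -1.2, 2.4]
grip_width: 0.5
```

```bash
python3 -c "
from h import *
loc()"
```

```text
t 5.025 p [490.2  81.3  70.6] q [ 0.01  0.48  1.8   0.    0.86 -1.93] F [-2.9 -1.2  2.4] w 0.5309956060827037
yaw y 111.09283119954972 r 147.23230094837152 ang 118.97354803166449
local r,s 145.84176787310204 -20.18707669180969
```

Good tracking (contact about 3 N). Two more batches, still short of the rider.

>>> send_rows([
  [0, 0.5, 5.1, 2],
  [0, 0.5, 5.1, 2],
  [0, 0.5, 5.1, 2],
  [0, 0.5, 5.1, 2],
  [0, 0.5, 5.1, 2],
  [0, 0.5, 5.1, 2],
  [0, 0.5, 5.1, 2],
  [0, 0.5, 5.1, 2],
])

```text
time: 6.02
tool_pos: [529.3, 95.2, 70.6]
tcp_rot: [2.885, 1.57, 2.973]
contact_force: [-2.9, -0.2, -0.6]
grip_width: 0.2
```

>>> send_rows([
  [0, 0.5, 5.1, 2],
  [0, 0.5, 5.1, 2],
  [0, 0.5, 5.1, 2],
  [0, 0.5, 5.1, 2],
  [0, 0.5, 5.1, 2],
  [0, 0.5, 5.1, 2],
  [0, 0.5, 5.1, 2],
  [0, 0, 0, 0],
])

```text
time: 7.02
tool_pos: [565.7, 98.0, 70.8]
tcp_rot: [0.236, 1.569, 0.082]
contact_force: [-0.3, 0.3, 0.1]
grip_width: 0.6
```

```bash
python3 - <<'E'
from h import *
from plant import capture
import pickle
loc()
c=capture("top");pickle.dump(c,open("top2.pkl","wb"))
cv2.imwrite("pics/t2.png",cv2.resize(c["image"][200:360,230:430,::-1],None,fx=4,fy=3.7,interpolation=cv2.INTER_CUBIC))
E
```

```text
t 7.025 p [565.7  98.   70.8] q [ 0.04  0.59  1.58  0.    0.96 -1.38] F [-0.3  0.3  0.1] w 0.6498735355939251
yaw y 81.12808026407899 r 145.58337544840853 ang 88.35399849401631
local r,s 144.42713038458282 -18.311818582299892
```

View pics/t2.png

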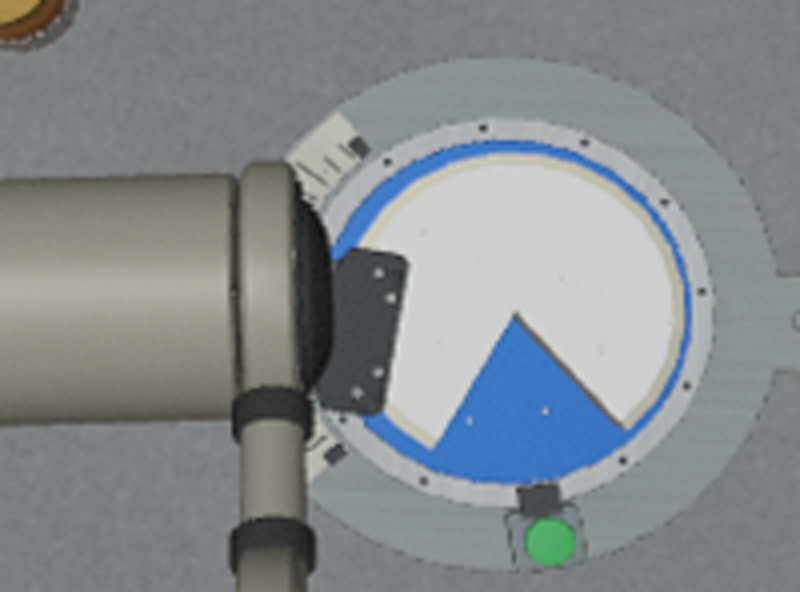

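The arm hides lever and rider from the top camera. I'll push 12° more, then retreat for a clear look.

>>> send_rows([
  [0, 0.6, 5.1, 2],
  [0, 0.6, 5.1, 2],
  [0, 0.6, 5.1, 2],
  [0, 0.6, 5.1, 2],
  [0, 0.6, 5.1, 2],
  [0, 0.6, 5.1, 2],
  [0, 0, 0, 0],
  [0, 0, 0, 0],
])

```text
time: 8.07
tool_pos: [595.8, 94.2, 70.7]
tcp_rot: [0.343, 1.57, -0.021]
contact_force: [0.4, 0.6, -0.1]
grip_width: 0.4
```

```bash
python3 -c "
from h import *
loc()"
```

```text
t 8.075 p [595.8  94.2  70.7] q [ 0.03  0.64  1.49 -0.    1.01 -1.18] F [ 0.4  0.6 -0.1] w 0.39649696114943606
yaw y 69.17535472255999 r 145.75888112232784 ang 76.40288079301526
local r,s 144.60072775531688 -18.33793927328081
```

>>> send_rows([
  [0, 0, -15, 0],
  [-40, 0, -20, 0],
  [-50, 0, -40, 0],
  [-40, 0, -50, 0],
  [0, 0, -50, 0],
  [0, 0, -50, 0],
  [0, 0, 0, 0],
])

```text
time: 8.95
tool_pos: [384.6, 174.3, 199.0]
tcp_rot: [1.162, 1.57, 0.801]
contact_force: [0.8, -0.6, 0.8]
grip_width: 0.6
```

```bash
python3 - <<'E'
from h import *
from plant import capture
import pickle
loc()
c=capture("top");pickle.dump(c,open("top3.pkl","wb"))
cv2.imwrite("pics/t3.png",cv2.resize(c["image"][210:350,260:400,::-1],None,fx=4.2,fy=4.2,interpolation=cv2.INTER_CUBIC))
E
```

```text
t 8.95 p [384.6 174.3 199. ] q [ 0.24  0.18  1.83  0.    1.13 -0.97] F [ 0.8 -0.6  0.8] w 0.5875335061455554
yaw y 69.3285788219254 r 283.6801334710031 ang 128.57743643078652
local r,s 145.0485411866623 -243.7936393744284
```

View pics/t3.png

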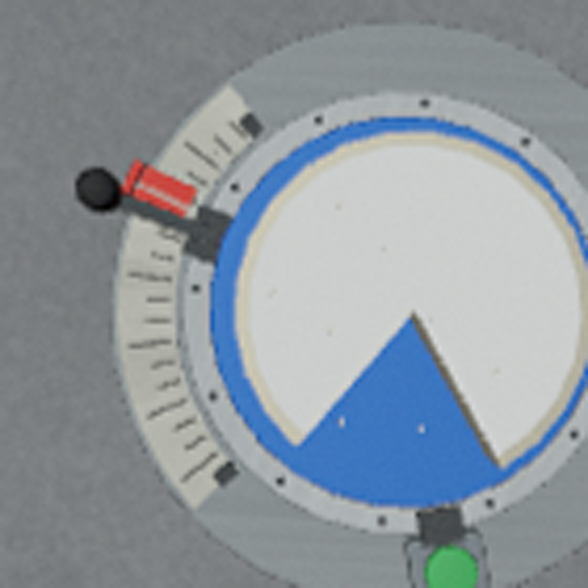

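```bash
cat >> h.py <<'E'
def polar(c,z,angs,rs):
    a=np.radians(angs)[None,:];r=np.array(rs,float)[:,None]
    P=np.stack([AX[0]+r*np.cos(a),AX[1]+r*np.sin(a),z+0*r*a],-1).reshape(-1,3)
    M=R.from_euler("xyz",c["attitude"]).as_matrix().T
    uv,_=cv2.projectPoints(P,cv2.Rodrigues(M)[0],-M@c["position"],c["K"],c["dist"])
    uv=uv.reshape(len(rs),-1,2).astype(np.float32)
    return cv2.remap(c["image"],uv[...,0],uv[...,1],cv2.INTER_CUBIC).astype(float)
E
python3 - <<'E'
from h import *
import pickle
c0=pickle.load(open("top0.pkl","rb"));c3=pickle.load(open("top3.pkl","rb"))
an=np.arange(54,80,0.5)
A=polar(c0,30,an,range(113,136,2));B=polar(c3,37.5,an,range(113,132,2));C=polar(c3,30,an,range(113,136,2))
for i,a in enumerate(an):print(a,"rider0 r-g",(A[:,i,0]-A[:,i,1]).mean().round(),"g",A[:,i,1].mean().round(),"| bar sum",B[:,i].mean().round(),"r-g@30",(C[:,i,0]-C[:,i,1]).mean().round(),"g",C[:,i,1].mean().round())
E
```

```text
54.0 rider0 r-g -2.0 g 168.0 | bar sum 172.0 r-g@30 -3.0 g 169.0
54.5 rider0 r-g -2.0 g 166.0 | bar sum 172.0 r-g@30 -2.0 g 168.0
55.0 rider0 r-g -2.0 g 165.0 | bar sum 171.0 r-g@30 -2.0 g 167.0
55.5 rider0 r-g -2.0 g 165.0 | bar sum 171.0 r-g@30 -2.0 g 167.0
56.0 rider0 r-g -2.0 g 166.0 | bar sum 172.0 r-g@30 -2.0 g 168.0
56.5 rider0 r-g -2.0 g 164.0 | bar sum 171.0 r-g@30 -2.0 g 166.0
57.0 rider0 r-g -2.0 g 159.0 | bar sum 166.0 r-g@30 -2.0 g 161.0
57.5 rider0 r-g -3.0 g 155.0 | bar sum 161.0 r-g@30 -3.0 g 156.0
58.0 rider0 r-g -3.0 g 159.0 | bar sum 162.0 r-g@30 -3.0 g 160.0
58.5 rider0 r-g -5.0 g 166.0 | bar sum 169.0 r-g@30 -5.0 g 167.0
59.0 rider0 r-g -6.0 g 169.0 | bar sum 173.0 r-g@30 -6.0 g 171.0
59.5 rider0 r-g 1.0 g 162.0 | bar sum 171.0 r-g@30 1.0 g 163.0
60.0 rider0 r-g 30.0 g 137.0 | bar sum 157.0 r-g@30 30.0 g 138.0
60.5 rider0 r-g 80.0 g 97.0 | bar sum 132.0 r-g@30 80.0 g 98.0
61.0 rider0 r-g 118.0 g 71.0 | bar sum 115.0 r-g@30 118.0 g 72.0
61.5 rider0 r-g 126.0 g 69.0 | bar sum 112.0 r-g@30 127.0 g 69.0
62.0 rider0 r-g 124.0 g 70.0 | bar sum 113.0 r-g@30 124.0 g 71.0
[... 1562 characters left out ...]
g -2.0 g 169.0 | bar sum 176.0 r-g@30 -2.0 g 170.0
75.0 rider0 r-g -2.0 g 168.0 | bar sum 175.0 r-g@30 -2.0 g 169.0
75.5 rider0 r-g -3.0 g 168.0 | bar sum 175.0 r-g@30 -2.0 g 170.0
76.0 rider0 r-g -3.0 g 168.0 | bar sum 175.0 r-g@30 -3.0 g 170.0
76.5 rider0 r-g -2.0 g 166.0 | bar sum 173.0 r-g@30 -2.0 g 167.0
77.0 rider0 r-g -2.0 g 162.0 | bar sum 168.0 r-g@30 -2.0 g 163.0
77.5 rider0 r-g -2.0 g 159.0 | bar sum 164.0 r-g@30 -2.0 g 160.0
78.0 rider0 r-g -2.0 g 161.0 | bar sum 166.0 r-g@30 -3.0 g 162.0
78.5 rider0 r-g -3.0 g 165.0 | bar sum 170.0 r-g@30 -3.0 g 167.0
79.0 rider0 r-g -2.0 g 167.0 | bar sum 172.0 r-g@30 -2.0 g 168.0
79.5 rider0 r-g -2.0 g 165.0 | bar sum 171.0 r-g@30 -2.0 g 166.0
```

Bar centre 69.05°, rider line 64.8°: 4.25° left (about 8.9 mm at 120 mm), so I return to the handle with the tool turned 4.4°.

>>> send_rows([
  [0, 0, 0, 4.4],
  [0, 0, 0, 0],
])

```text
time: 9.25
tool_pos: [388.4, 173.2, 198.6]
tcp_rot: [0.534, 1.57, 0.093]
contact_force: [0.4, -0.0, 0.9]
grip_width: 0.2
```

```bash
python3 -c "
from h import *
a=np.radians(64.8);rad=np.array([np.cos(a),np.sin(a)]);tn=np.array([np.sin(a),-np.cos(a)])
loc()
w=AX+144.6*rad-45*tn;togo(*w,71)"
```

```text
t 9.25 p [388.4 173.2 198.6] q [ 0.24  0.19  1.82 -0.    1.13 -0.89] F [ 0.4 -0.   0.9] w 0.22902831271137522
yaw y 64.75648520933122 r 280.47962742960823 ang 128.10429270590788
local r,s 125.8156857698933 -250.67749891277876
t 9.25 p [388.4 173.2 198.6] q [ 0.24  0.19  1.82 -0.    1.13 -0.89] F [ 0.4 -0.   0.9] w 0.22902831271137522
yaw y 64.75648520933122 r 280.47962742960823 ang 128.10429270590788
tool shift [127.8  18.7 205.5]
```

>>> send_rows([
  [0, 5, 45, 0],
  [0, 5, 45, 0],
  [20, 5, 45, 0],
  [45, 3, 40, 0],
  [45, 0.7, 20, 0],
  [17.5, 0, 10, 0],
  [0, 0, 0, 0],
  [0, 0, 0, 0],
])

```text
time: 10.25
tool_pos: [581.1, 103.4, 72.8]
tcp_rot: [0.559, 1.568, 0.12]
contact_force: [-0.2, -0.2, -0.5]
grip_width: 0.4
```

```bash
python3 -c "
from h import *
loc()"
```

```text
t 10.25 p [581.1 103.4  72.8] q [ 0.05  0.61  1.53  0.    0.99 -1.08] F [-0.2 -0.2 -0.5] w 0.4096756625965746
yaw y 64.80428867360891 r 152.1669047106986 ang 82.61603539707534
local r,s 144.87291604688428 -46.54671190872854
```

>>> send_rows([
  [0, 0, 6, 0],
  [0, 0, 6, 0],
  [0, 0, 2, 0],
  [0, 0, 2, 0],
  [0, 0, 2, 0],
  [0, 0, 2, 0],
  [0, 0, 1.5, 0],
  [0, 0, 1.5, 0],
])

```text
time: 11.25
tool_pos: [601.1, 93.4, 71.0]
tcp_rot: [-3.101, 1.57, 2.742]
contact_force: [-2.1, 1.5, 1.6]
grip_width: 0.5
```

>>> send_rows([
  [0, 0, 1, 0],
  [0, 0, 1, 0],
  [0, 0, 1, 0],
  [0, 0, 0.5, 0],
  [0, 0, 0, 0],
  [0, 0, 0, 0],
])

```text
time: 12.0
tool_pos: [604.5, 91.7, 71.0]
tcp_rot: [0.831, 1.571, 0.391]
contact_force: [-1.2, 1.7, 0.1]
grip_width: 0.7
```

```bash
python3 -c "
from h import *
loc()"
```

```text
t 12.0 p [604.5  91.7  71. ] q [ 0.03  0.65  1.47  0.    1.02 -1.11] F [-1.2  1.7  0.1] w 0.6904718877363863
yaw y 64.76426078835088 r 145.6939243831328 ang 72.83716005420519
local r,s 144.25012513391493 -20.460226783918497
```

>>> send_rows([
  [0, 0, 0.8, 0],
  [0, 0, 0.7, 0],
  [0, 0, 0, 0],
  [0, 0, 0, 0],
  [0, 0, 0, 0],
  [0, 0, 0, 0],
])

```text
time: 12.75
tool_pos: [605.8, 91.1, 71.1]
tcp_rot: [0.883, 1.571, 0.443]
contact_force: [-0.9, 1.7, -0.8]
grip_width: 0.8
```

>>> send_rows([
  [0, 0, -15, 0],
  [-40, 0, -20, 0],
  [-50, 0, -40, 0],
  [-40, 0, -50, 0],
  [0, 0, -50, 0],
  [0, 0, -50, 0],
  [0, 0, 0, 0],
])

```text
time: 13.62
tool_pos: [402.3, 186.9, 199.7]
tcp_rot: [0.573, 1.57, 0.135]
contact_force: [0.6, -0.2, -0.3]
grip_width: 0.3
```

```bash
python3 - <<'E'
from h import *
from plant import capture
import pickle
c=capture("top");pickle.dump(c,open("top4.pkl","wb"))
cv2.imwrite("pics/t4.png",cv2.resize(c["image"][210:350,260:400,::-1],None,fx=4.2,fy=4.2,interpolation=cv2.INTER_CUBIC))
an=np.arange(59,71,0.5);B=polar(c,37.5,an,range(113,132,2));C=polar(c,30,an,range(113,136,2))
for i,a in enumerate(an):print(a,B[:,i].mean().round(),(B[:,i,0]-B[:,i,1]).mean().round(),(C[:,i,0]-C[:,i,1]).mean().round())
w=pw(c,[cen(masks(c)["green"][330:360,350:385])[0]+np.array([350,330])],62)[0];print("green",w)
togo(*w,90)
E
```

```text
59.0 174.0 -6.0 -6.0
59.5 172.0 -2.0 1.0
60.0 157.0 24.0 30.0
60.5 132.0 77.0 81.0
61.0 115.0 123.0 119.0
61.5 113.0 136.0 129.0
62.0 115.0 134.0 128.0
62.5 113.0 130.0 122.0
63.0 105.0 107.0 95.0
63.5 91.0 50.0 40.0
64.0 80.0 -4.0 -7.0
64.5 77.0 -14.0 -13.0
65.0 76.0 -8.0 -8.0
65.5 76.0 -11.0 -11.0
66.0 77.0 -9.0 -6.0
66.5 84.0 17.0 25.0
67.0 95.0 67.0 76.0
67.5 104.0 116.0 118.0
68.0 111.0 137.0 132.0
68.5 116.0 133.0 122.0
69.0 124.0 105.0 90.0
69.5 141.0 55.0 43.0
70.0 161.0 9.0 4.0
70.5 175.0 -8.0 -8.0
green [448.07064779 -67.09429033]
t 13.675 p [404.2 186.5 199.8] q [ 0.26  0.22  1.77 -0.    1.14 -0.87] F [-0.7  0.4  0. ] w 0.26242745318073313
yaw y 64.87245448674398 r 281.8957807831384 ang 123.90660892777035
tool shift [ 109.9 -211.1  147.1]
```

View pics/t4.png

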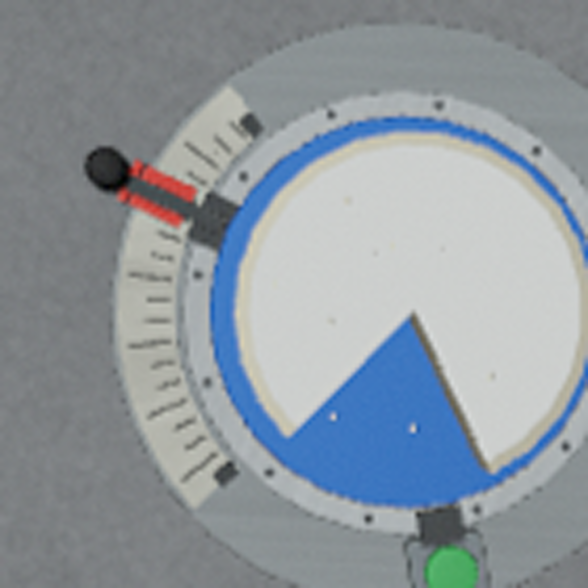

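Bar centre 65.15° vs rider 64.8°, i.e. about 0.7 mm short, well within tolerance. Now the brake.

>>> send_rows([
  [0, -42, 29, 0],
  [0, -42, 29, 0],
  [0, -42, 29, 0],
  [0, -42, 29, 0],
  [0, -42, 29, 0],
  [0, 0, 0, -9],
  [0, 0, 0, -9],
  [0, 0, 0, -9],
])

```text
time: 14.68
tool_pos: [447.1, -67.6, 198.9]
tcp_rot: [-0.705, 1.569, -0.671]
contact_force: [-0.8, -0.1, 0.8]
grip_width: 0.3
```

>>> send_rows([
  [0, 0, 0, -9],
  [40, 0, 0, 0],
  [40, 0, 0, 0],
  [20, 0, 0, 0],
  [0, 0, 0, 0],
  [0, 0, 0, 0],
])

```text
time: 15.42
tool_pos: [447.0, -66.6, 99.6]
tcp_rot: [-0.573, 1.569, -0.386]
contact_force: [0.8, -0.3, -0.4]
grip_width: 0.3
```

```bash
python3 -c "
from h import *
togo(448,-67,62)"
```

```text
t 15.425 p [447.  -66.6  99.6] q [-0.32  0.37  1.89 -0.    0.88 -2.08] F [ 0.8 -0.3 -0.4] w 0.3117083270908329
yaw y 100.73010980175131 r 116.06293690833193 ang -170.52626953153606
tool shift [37.6 -0.5  0.8]
```

>>> send_rows([
  [20, 0, 1, 0],
  [12, 0, 0, 0],
  [3, 0, 0, 0],
  [2, 0, 0, 0],
  [2, 0, 0, 0],
  [2, 0, 0, 0],
  [2, 0, 0, 0],
  [0, 0, 0, 0],
])

```text
time: 16.42
tool_pos: [447.2, -65.6, 55.9]
tcp_rot: [-0.383, 1.57, -0.196]
contact_force: [1.2, -1.4, 1.9]
grip_width: 0.4
```

>>> send_rows([
  [1.5, 0, 0, 0],
  [1, 0, 0, 0],
  [0, 0, 0, 0],
  [0, 0, 0, 0],
])

```text
time: 16.92
tool_pos: [447.2, -65.6, 54.1]
tcp_rot: [-0.473, 1.57, -0.285]
contact_force: [-0.4, 0.3, 11.7]
grip_width: 0.3
```

Force rises to 11.7 N at z=54.1: end stop reached. A bit more for certainty, then up and away.

>>> send_rows([
  [0.5, 0, 0, 0],
  [0, 0, 0, 0],
  [0, 0, 0, 0],
])

```text
time: 17.3
tool_pos: [447.3, -65.6, 54.1]
tcp_rot: [-0.489, 1.569, -0.301]
contact_force: [-3.6, 0.6, 17.6]
grip_width: 0.6
```

>>> send_rows([
  [-10, 0, 0, 0],
  [-45, 0, 0, 0],
  [-50, 0, 0, 0],
  [-50, 20, -20, 0],
  [0, 45, -30, 0],
  [0, 45, -20, 0],
  [0, 45, 0, 0],
  [0, 0, 0, 0],
])

```text
time: 18.3
tool_pos: [347.8, 75.8, 207.9]
tcp_rot: [2.106, 1.57, 2.298]
contact_force: [0.7, -0.5, -0.6]
grip_width: 0.4
```

```bash
python3 - <<'E'
from h import *
from plant import capture
pose()
c=capture("top");s=capture("side")
an=np.arange(62.5,68.5,0.5);B=polar(c,37.5,an,range(113,132,2))
print([(a,(B[:,i,0]-B[:,i,1]).mean().round()) for i,a in enumerate(an)])
cv2.imwrite("pics/f.png",np.hstack([cv2.resize(c["image"][150:360,200:460,::-1],(400,323)),cv2.resize(s["image"][200:380,200:400,::-1],(400,323),interpolation=cv2.INTER_CUBIC)]))
E
```

```text
t 18.3 p [347.8  75.8 207.9] q [-0.    0.05  1.96  0.    1.14 -1.77] F [ 0.7 -0.5 -0.6] w 0.4431494987385647
yaw y 101.02309869732449 r 246.6704886279451 ang 150.0158564193869
[(np.float64(62.5), np.float64(130.0)), (np.float64(63.0), np.float64(106.0)), (np.float64(63.5), np.float64(49.0)), (np.float64(64.0), np.float64(-3.0)), (np.float64(64.5), np.float64(-14.0)), (np.float64(65.0), np.float64(-9.0)), (np.float64(65.5), np.float64(-11.0)), (np.float64(66.0), np.float64(-9.0)), (np.float64(66.5), np.float64(17.0)), (np.float64(67.0), np.float64(67.0)), (np.float64(67.5), np.float64(115.0)), (np.float64(68.0), np.float64(137.0))]
```

View pics/f.png

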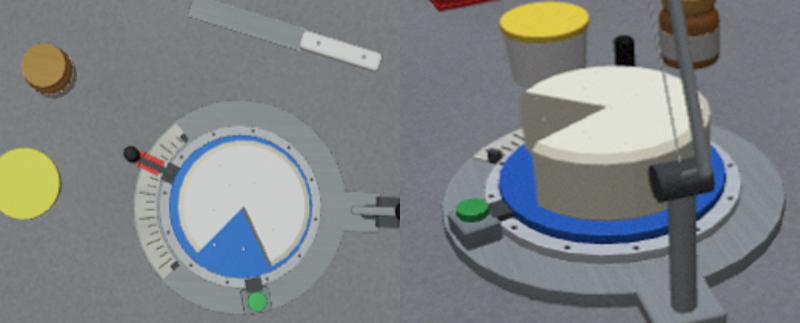

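The last picture shows the lever bar centred over the red rider at about (150,162), the green button down at its housing, and the hand clear of everything.

```bash
python3 -c "
from plant import *
print(close_job())"
```

```text
the job is handed in; nothing more can be done
None
```

The portion is set and the job is handed in at about 18.4 s of the 51 s allowed.

- **Lever:** I pushed the handle round with shut fingertips, drew back for a look 4° short of the rider, then finished slowly. The bar's centre line measures 65.15° against 64.8° for the rider's white line, about 0.7 mm short. It had not moved when I checked again after braking. The highest contact force I read on the handle was about 4 N.
- **Brake:** I pressed the button until the force rose to 17.6 N with the fingertips stopped at 54.1 mm, which matches full travel (62 mm minus 8 mm). The side view shows it down.
- **Rider and other items:** The rider's edges and line measured the same in the pictures before and after pushing. By eye, the tub, jar and knife were where they started; I did not measure them again. The hand ended well clear with no contact force.

No check failed or disagreed. `close_job()` gives no verdict, so I can't confirm how the run was judged.

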